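# Trip the drawer latch with the release pin

## Task

Take the red-handled release pin out of its wooden holder, put it down through the small brass-ringed hole in the top of the green cabinet and press the hidden spring latch gently, without leaning on it, keeping it pressed until the drawer has run fully out. Then put the pin back in its holder, pushed home and upright, leave the drawer open, let go, and leave the cartons, offcut and screwdriver where they are.

Things in the scene. Friction and masses are not known exactly. Their poses are not given: they have to be found in the camera images.
- cabinet: Green sheet-steel drawer cabinet, 160 x 140 x 100 mm, fixed. Origin: centre of its underside; the drawer comes out to its own -x. Latch: a flat pad under the top hole, wider than it, pushed straight down against a spring (4 N at first, 7 N at the trip). It trips 5 mm below where it is first met and stops hard at 7 mm. Over 25 N from the pin on latch or cabinet breaks it.
- hole (a point): Centre of the mouth of the access hole in the cabinet's top face, 100 mm above the bench: vertical, round, 14 mm in diameter through the 4 mm top plate, ringed by a thin brass wire 20 mm across. Axes as the cabinet's. The hidden latch pad lies straight below, its untouched top somewhere between 8 and 25 mm below this point, different each time.
- tray (a joint): How far the drawer has come out, m: 0 shut, 0.045 fully out. A spring drives it and a damper slows it: 1 to 3 s while the latch is kept 5 to 7 mm down; let up too early, the latch catches it again some 28 mm out. Once fully out it stays out.
- tray_front (a point): Point on the grey drawer front, in the middle of its upper part, 90 mm above the bench. Axes as the cabinet's.
- pin: Loose release pin, 60 g, 110 mm long: steel shaft 8 mm thick, 55 mm long, bevelled tip; above it a round red handle 22 mm thick, 55 mm long. Origin: centre of the tip; its z runs along the pin to the handle. Starts upright in the holder, the handle's underside on the holder's top, tip 5 mm above the bench.
- pin_tip (a point): The same point as the pin's origin: the centre of its tip.
- holder: Fixed wooden block, 70 x 70 x 60 mm, with one vertical through hole in the middle. Origin: centre of its underside.
- holder_hole (a point): Centre of the mouth of the holder's hole, in the block's top face 60 mm above the bench: 12 mm in diameter, bevelled 2 mm, going right through to the bench. With the pin home its tip is 55 mm below this point.
- carton_left: Bystander, loose: open cardboard screw carton with red band, 100 x 120 x 75 mm, on the bench at the far left (+y). Origin: centre of its underside.
- carton_right: Bystander, loose: open cardboard screw carton with pale band, 100 x 120 x 75 mm, on the bench at the far right (-y). Origin: centre of its underside.
- offcut: Bystander, loose: piece of pale wood, 70 x 130 x 22 mm, flat on the bench beyond the work. Origin: centre of its underside.
- screwdriver: Bystander, loose: blue-handled screwdriver lying on the bench beyond the work, about 200 mm long. Origin: under its middle.

How it is judged (in metres and radians):
On the way, in this order (a step that is already met when the one before it is completed fails the run):
1. the pin's tip is in the access hole (z of pin_tip in the frame of hole below -0.004 m and horizontal distance between pin_tip and hole below 0.008 m), for 0.05 s.
2. the drawer has run out while the pin is still in the access hole (value of joint tray above 0.04 m and z of pin_tip in the frame of hole below -0.004 m and horizontal distance between pin_tip and hole below 0.01 m), for 0.05 s.
At the end, for the whole second after the job is handed in: The drawer is out by more than 40 mm; the pin stands in the holder's hole, its tip more than 50 mm below the hole's mouth and within 6 mm of its axis, tilted less than 0.12 rad, at rest and released (value of joint tray above 0.04 m and z of pin_tip in the frame of holder_hole below -0.05 m and horizontal distance between pin_tip and holder_hole below 0.006 m and angle between pin's own z axis and vertical below 0.12 rad and linear speed of pin below 0.02 m/s); the robot touches nothing.
It fails at once if the pin presses on the cabinet or its latch with more than 25 N (contact force between pin and cabinet above 25 N).
It fails at once if the left carton is moved by more than 20 mm (distance of carton_left from where it was at the start of the episode above 0.02 m).
It fails at once if the right carton is moved by more than 20 mm (distance of carton_right from where it was at the start of the episode above 0.02 m).
It fails at once if the offcut is moved by more than 20 mm (distance of offcut from where it was at the start of the episode above 0.02 m).
It fails at once if the screwdriver is moved by more than 20 mm (distance of screwdriver from where it was at the start of the episode above 0.02 m).
It also fails if it takes over 54 s, if anything falls off the work surface, if the arm or the gripper's body presses on something with over 40 N, if the wrist force passes 120 N, or if a joint passes its speed limit or range.

## Robot

A 6-joint arm with a two-finger parallel gripper is mounted at the origin on the work surface. World frame = base frame: x ahead of the robot, y to its left, z up, the work surface at z = 0. Lengths are in m, angles in degrees, forces in N, time in s.
With the tool pointing down it reaches from about 0.375 to 0.9 m from the base axis. Payload 3.1 kg.
Tool frame: the origin (TCP) lies at the very end of the fingers, on their centre line; the grasp point (between the pads) lies 19 mm behind it (bot.hold_point_z is the z of the grasp point in the tool frame, in m); z points along the fingers, y is the direction in which the jaws open and shut (so a half turn about z gives the same grasp; the last joint's range is limited). The gripper opens to 87 mm and grips with 3 to 60 N. Pads are 19 mm wide; open, the fingers measure 117 mm over their backs; the gripper's body (75 mm by 190 mm) begins 51 mm behind the grasp point.
Start: joints at [-77.321, 30.224, 82.088, -0, 67.689, -10.227], TCP at [0.243, -0.576, 0.223] pointing down, gripper open.
Joint ranges: [-176.69, 176.69], [-43.24, 126.21], [12.49, 139.97], [-82, 262], [0, 151.66], [-163.58, 163.58]. Speed limits (degrees/s): [159.86, 159.86, 180, 180, 180, 180].

## Interface

Orientations are given as a 3x3 rotation matrix whose columns are the frame's x, y, z axes.
In Python, from rig import bot gives the robot as it stands.
- The arm moves only by the tool servo_tool, never from a script. Its argument "increments" is a list of rows, each a list of 3 entries, a list of its own where there are three numbers: the closure, from 0 (fully open) to 1 (shut), then the shift along the tool's x, y, z in mm, then the turn about the tool's z in degrees. In form: [[claw, [x, y, z], turn], ...]. A call has 1 to 5 rows; each row shifts and turns the commanded pose from where the row before left it, along the tool's axes as they then stand; what a row does not reach is not made up. A row lasts 1/8 s, in which the tool goes at most 62.5 mm and 10.7 degrees, less where a joint would pass 70% of its speed; a pose out of reach is approached as far as the arm can. A call with a gripper value outside its range is refused whole. The fingers move at their own pace and stop on an object; the grip force is fixed at half the most. Time passes only in rows, so rows that do not move let the fingers close. It gives the time, the measured TCP pose, the force and the opening at its end, in the units of the state.
- bot.read_state(): the state, without advancing time (a new reading comes with each control period).
- bot.capture(name): name is "scene" or "side" or "wrist"; returns (picture, depth): 384x512x3 uint8, blue, green, red; 384x512 float32, m along the optical axis (not along the pixel's ray), 0 where there is no reading.
- bot.camera_info(name): a dict with "K" (3x3 intrinsics, pixels), "R" (3x3) and "t" (3): a world point X has camera coordinates R X + t; the wrist camera has in their place "mount" (4x4, takes a point from camera to tool coordinates, whose origin is the TCP and whose axes are the flange's). Camera axes: x right, y down, z forward; pixel columns grow to the right and rows downward; lengths in m; the calibration is good to about 2 mm. A picture is of the moment at which its call begins: read the wrist's pose just before it. camera_info takes no time and is no camera call.
- bot.hand_in(): hands the job in, once; it reports no verdict.
Trained networks look in the newest picture that a camera, given by its name, has taken for a name from the list of things; names that differ only in an ending like _2 or _b are one class to them, and where a whole thing is asked for, a point or a joint stands for the part that bears it (a point fixed in the world has none). Each returns a list of dicts, best first, with "p" (0 to 1); they miss things now and then, are a little off and sometimes report something else, mostly with a low value. They report only what shows in the picture. A call takes as long as a camera call.
- bot.find_in(camera, thing): "bbox" ([left, top, right, bottom] in pixels, round what is visible of it).
- bot.trace(camera, thing): "region" (384x512 bool, what is visible of it) and "bbox" ([left, top, right, bottom] in pixels, round what is visible of it).
The state is a dict: "time_s": time; "joint_positions": joint angles; "qvel": joint speeds; "tau": joint torques, N m; "position": TCP position; "tcp_rot": TCP orientation; "force": force on the tool from outside, world axes, zero at the start; "moment": the same for the moment, N m; "opening": opening from 0.0 (shut) to 1.0 (fully open).
Only numpy, scipy, OpenCV 4.12 (cv2) and the standard library are available. Lean on these libraries where they do the work, as an engineer would, in place of code of your own. Each camera call takes 0.05 s, during which the arm holds its last target.

## Working session

There is one attempt and no reset: what is moved stays moved. The work goes in short steps, Python scripts to look and compute and a tool call to move; the robot and the scene stay as the last step left them, time stands still between calls to the robot, and variables do not carry over. Pictures are saved under pics/ and viewed, and the job is handed in when it is done.

Besides the shell and the picture viewer there is one more tool, called after "Request:" by a JSON object that holds its "fn" and its "kwargs", one argument or row to a line. servo_tool: Moves the arm, as the interface text tells. Its arguments: {"type":"object","properties":{"increments":{"type":"array","items":{"type":"array"}}},"required":["increments"]}

```bash
mkdir -p pics; ls; cat > h.py <<'E'
import numpy as np, cv2
from rig import bot
def cam(name):
    s=bot.read_state(); im,d=bot.capture(name); ci=bot.camera_info(name); K=np.array(ci["K"])
    if name=="wrist":
        M=np.array(ci["mount"]); T=np.eye(4); T[:3,:3]=np.array(s["tcp_rot"]); T[:3,3]=s["position"]
        W=T@M
    else:
        R=np.array(ci["R"]); t=np.array(ci["t"]); W=np.eye(4); W[:3,:3]=R.T; W[:3,3]=-R.T@t
    return im,d,K,W
def cloud(d,K,W):
    v,u=np.mgrid[:d.shape[0],:d.shape[1]]
    P=np.stack([(u-K[0,2])/K[0,0]*d,(v-K[1,2])/K[1,1]*d,d],-1)
    return P@W[:3,:3].T+W[:3,3]
def ray(uv,K,W,z):
    r=W[:3,:3]@np.array([(uv[0]-K[0,2])/K[0,0],(uv[1]-K[1,2])/K[1,1],1]); o=W[:3,3]
    return o+r*(z-o[2])/r[2]
E
python3 - <<'E'
from h import *
np.set_printoptions(precision=4,suppress=True)
s=bot.read_state(); print(s); 
for c in["scene","side","wrist"]:
    im,d,K,W=cam(c); cv2.imwrite(f"pics/{c}0.png",im); print(c,K.tolist(),W); np.savez(f"{c}0.npz",im=im,d=d,K=K,W=W)
    for t in["cabinet","hole","pin","holder","holder_hole","tray_front"]:
        print(t,[(r["p"],r["bbox"]) for r in bot.find_in(c,t)][:2])
E
```

```text
pics
{'time_s': 0.0, 'joint_positions': array([-77.3224,  30.2789,  82.1574,   0.0002,  67.6877, -10.2275]), 'qvel': array([-0.0503, -0.017 , -0.0378, -0.033 , -0.0874, -0.0344]), 'tau': array([ -0.0015, -44.0053, -17.659 ,   0.0632,   0.0582,  -0.0002]), 'position': array([ 0.2431, -0.575 ,  0.2216]), 'tcp_rot': array([[ 0.9212,  0.3892, -0.0005],
       [ 0.3892, -0.9211,  0.0021],
       [ 0.0004, -0.0021, -1.    ]]), 'force': array([ 1.0619,  1.8451, -0.5251]), 'moment': array([ 0.0029, -0.021 ,  0.0374]), 'opening': 1.0021890671599496}
scene [[383.8721447862797, 0.0, 251.23906956556144], [0.0, 383.8721447862797, 191.72216755503305], [0.0, 0.0, 1.0]] [[-0.5872  0.6211 -0.519   1.1775]
 [ 0.8094  0.4579 -0.3677  0.4222]
 [ 0.0093 -0.636  -0.7716  0.976 ]
 [ 0.      0.      0.      1.    ]]
cabinet [(0.95, [272.3, 190.4, 349.5, 275.0])]
hole [(0.63, [272.8, 193.3, 348.6, 269.4]), (0.35, [183.2, 213.8, 226.0, 252.4])]
pin [(0.42, [208.0, 141.2, 216.3, 160.3])]
holder [(0.58, [197.0, 148.8, 225.5, 174.5]), (0.23, [372.5, 243.8, 436.0, 300.1])]
holder_hole [(0.95, [200.2, 150.4, 223.9
[... 223 characters left out ...]
132 -0.7008  0.8399]
 [ 0.      0.      0.      1.    ]]
cabinet [(0.88, [200.1, 216.9, 280.8, 300.6]), (0.15, [266.7, 242.9, 276.4, 294.4])]
hole [(0.72, [186.1, 215.4, 202.3, 247.8]), (0.63, [201.9, 222.3, 281.4, 301.2])]
pin []
holder [(0.92, [288.2, 163.4, 313.6, 187.0])]
holder_hole [(0.64, [291.8, 157.6, 310.6, 189.5])]
tray_front [(0.89, [262.7, 241.3, 279.9, 297.9])]
wrist [[346.31565008445745, 0.0, 255.3049388435919], [0.0, 346.31565008445745, 192.56517979337872], [0.0, 0.0, 1.0]] [[ 0.3893 -0.8817 -0.2665  0.3159]
 [-0.9211 -0.3726 -0.1128 -0.544 ]
 [ 0.0002  0.2894 -0.9572  0.3839]
 [ 0.      0.      0.      1.    ]]
cabinet []
hole []
pin []
holder []
holder_hole []
tray_front []
```

View pics/scene0.png

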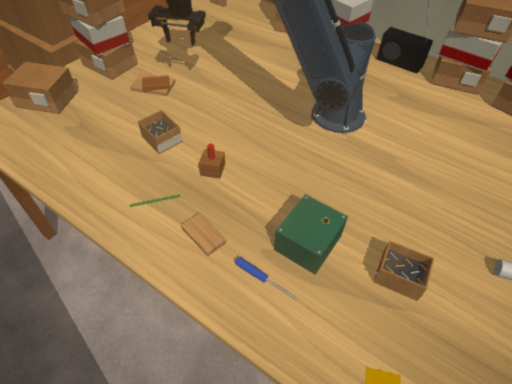

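View pics/side0.png

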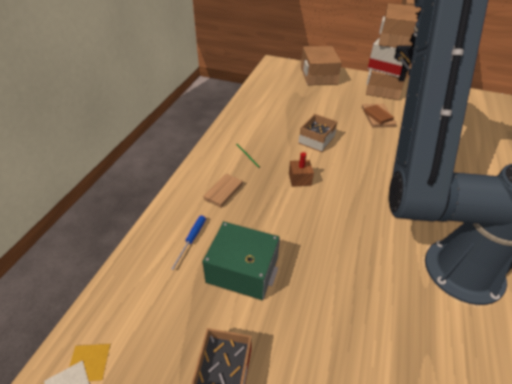

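```bash
python3 - <<'E'
from h import *
np.set_printoptions(precision=4,suppress=True)
for c,hb,cb in[("scene",[195,138,228,178],[270,185,352,278]),("side",[284,140,316,190],[185,212,285,304])]:
    z=np.load(c+"0.npz"); P=cloud(z["d"],z["K"],z["W"]); im=z["im"]
    def sub(b): return P[b[1]:b[3],b[0]:b[2]].reshape(-1,3)
    q=sub(hb); t=q[abs(q[:,2]-.06)<.006]; print(c,"holder top",len(t),t.min(0),t.max(0),np.median(t,0))
    t=q[(q[:,2]>.075)&(q[:,2]<.14)]; print("handle",len(t),t.min(0) if len(t) else 0,t.max(0) if len(t) else 0)
    q=sub(cb); t=q[abs(q[:,2]-.1)<.006]; r=cv2.minAreaRect(t[:,:2].astype(np.float32)); print("cab",len(t),r, t[:,2].mean())
    hsv=cv2.cvtColor(im,cv2.COLOR_BGR2HSV)
    x0,y0,x1,y1=cb; cv2.imwrite(f"pics/{c}_cab.png",cv2.resize(im[y0:y1,x0:x1],None,fx=6,fy=6,interpolation=cv2.INTER_CUBIC))
E
```

```text
scene holder top 296 [ 0.4748 -0.2526  0.0541] [ 0.5662 -0.1612  0.066 ] [ 0.528  -0.2005  0.0606]
handle 85 [ 0.5093 -0.22    0.0761] [ 0.5317 -0.1969  0.1177]
cab 2460 ((0.5792912840843201, 0.20671167969703674), (0.1634330302476883, 0.14138555526733398), 0.5654190182685852) 0.10047758289893438
side holder top 268 [ 0.4757 -0.256   0.0541] [ 0.5647 -0.1607  0.0659] [ 0.5153 -0.1986  0.0617]
handle 88 [ 0.509  -0.2199  0.0753] [ 0.5302 -0.1962  0.1201]
cab 2932 ((0.5781700611114502, 0.20609261095523834), (0.16304346919059753, 0.1436621993780136), 0.7966261506080627) 0.1013733514435311
```

View pics/scene_cab.png

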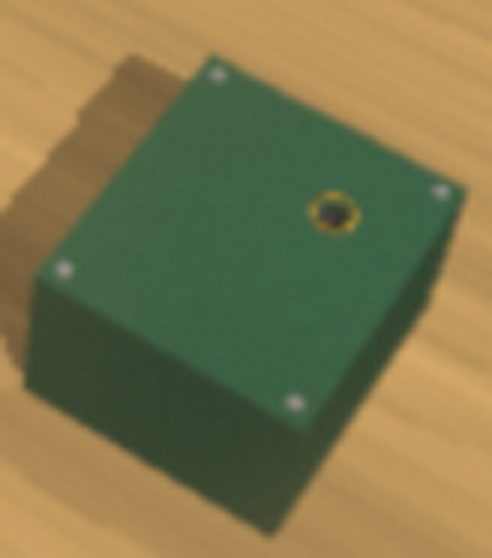

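View pics/side_cab.png

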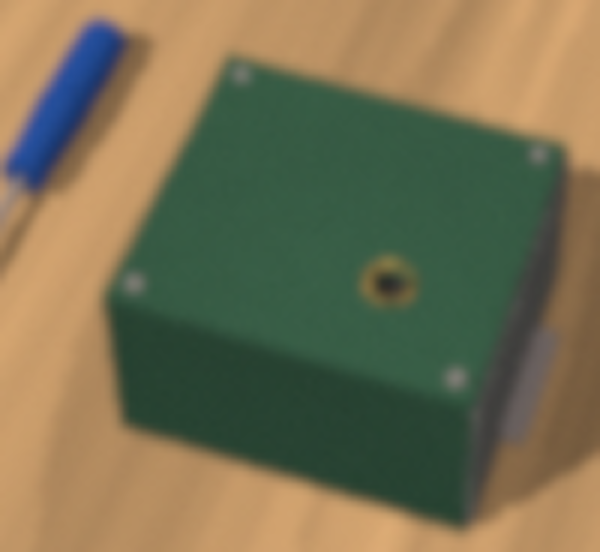

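```bash
python3 - <<'E'
from h import *
np.set_printoptions(precision=4,suppress=True)
for c,uv in[("scene",(326,221)),("side",(250,259))]:
    z=np.load(c+"0.npz"); print(ray(uv,z["K"],z["W"],.1)); im=z["im"]
    h=cv2.cvtColor(im,cv2.COLOR_BGR2HSV); m=((h[...,0]<6)|(h[...,0]>172))&(h[...,1]>170)&(h[...,2]>90)
    b=[195,138,228,178] if c=="scene" else [284,140,316,190]
    mm=np.zeros_like(m); mm[b[1]:b[3],b[0]:b[2]]=m[b[1]:b[3],b[0]:b[2]]
    v,u=np.nonzero(mm); print(len(u),u.min(),u.max(),v.min(),v.max()); print(ray((u.mean(),v.mean()),z["K"],z["W"],.0875))
E
```

```text
[0.5502 0.2347 0.1   ]
14 208 212 145 148
[ 0.5024 -0.226   0.0875]
[0.5482 0.2317 0.1   ]
73 299 305 153 167
[ 0.5202 -0.2063  0.0875]
```

Request:
{"fn": "servo_tool", "kwargs": {
  "increments": [
    [0, [40, -23, 0], 0],
    [0, [40, -23, 0], 0],
    [0, [40, -23, 0], 0],
    [0, [40, -23, 0], 0],
    [0, [40, -23, 0], 0]
  ]
}}

```text
time_s: 1.68
position: [0.3836, -0.3908, 0.2227]
tcp_rot: [[0.921, 0.389, 0.0], [0.389, -0.921, -0.0], [0.0, 0.001, -1.0]]
force: [0.6, -0.3, -0.6]
opening: 0.998
```

Request:
{"fn": "servo_tool", "kwargs": {
  "increments": [
    [0, [40, -23, 0], 0],
    [0, [40, -23, 0], 0],
    [0, [40, -23, 0], 0],
    [0, [39, -23, 0], 0],
    [0, [39, -23, 0], 0]
  ]
}}

```text
time_s: 2.3
position: [0.5213, -0.2077, 0.2227]
tcp_rot: [[0.921, 0.389, 0.0], [0.389, -0.921, -0.0], [0.0, 0.001, -1.0]]
force: [-0.2, -0.3, 0.3]
opening: 1.0
```

Request:
{"fn": "servo_tool", "kwargs": {
  "increments": [
    [0, [0, 0, 0], 0],
    [0, [0, 0, 0], 0]
  ]
}}

```text
time_s: 2.55
position: [0.5202, -0.2091, 0.2225]
tcp_rot: [[0.921, 0.39, -0.0], [0.39, -0.921, -0.0], [-0.001, 0.0, -1.0]]
force: [-0.8, 0.7, 0.3]
opening: 1.002
```

```bash
cat > look.py <<'E'
import sys
from h import *
np.set_printoptions(precision=4,suppress=True)
n=sys.argv[1]; s=bot.read_state(); print(s["time_s"],s["position"],s["force"],s["opening"]); print(s["tcp_rot"])
im,d,K,W=cam("wrist"); cv2.imwrite(f"pics/{n}.png",im); np.savez(n+".npz",im=im,d=d,K=K,W=W,p=s["position"],R=s["tcp_rot"])
E
python3 look.py w1
```

```text
2.55 [ 0.5202 -0.2091  0.2225] [-0.7957  0.698   0.3442] 1.0015884288194203
[[ 0.9209  0.3899 -0.0003]
 [ 0.3899 -0.9209 -0.0005]
 [-0.0005  0.0003 -1.    ]]
```

View pics/w1.png

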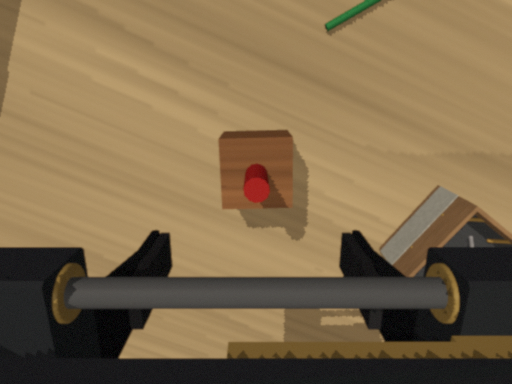

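```bash
python3 - <<'E'
from h import *
np.set_printoptions(precision=4,suppress=True)
z=np.load("w1.npz"); P=cloud(z["d"],z["K"],z["W"]); R=z["R"]; p=z["p"]
T=lambda X:(np.asarray(X)-p)@R
q=P[120:215,210:305].reshape(-1,3)
t=q[abs(q[:,2]-.06)<.004]; r=cv2.minAreaRect(t[:,:2].astype(np.float32)); print("holder",r,T([*r[0],.06]))
t=q[(q[:,2]>.075)]; print("handle",len(t),t[:,2].max(), t.mean(0))
tt=t[t[:,2]>.111]; c,rad=cv2.minEnclosingCircle(tt[:,:2].astype(np.float32)); print("top",c,rad,tt.mean(0),T([*c,.115]))
b=P[180:280,375:512].reshape(-1,3); b=b[b[:,2]>.03]; L=T(b); print("carton tool min",L.min(0),L.max(0),b[:,2].max())
h=cv2.cvtColor(z["im"],cv2.COLOR_BGR2HSV);m=((h[...,0]<6)|(h[...,0]>172))&(h[...,1]>170)&(h[...,2]>60); v,u=np.nonzero(m); print(u.min(),u.max(),v.min(),v.max())
for zz,uv in((.115,(256.5,190)),(.0875,(u.mean(),v.mean()))): print(ray(uv,z["K"],z["W"],zz), T(ray(uv,z["K"],z["W"],zz)))
E
```

```text
holder ((0.5198533535003662, -0.20905889570713043), (0.07066850364208221, 0.06975656747817993), 24.511964797973633) [-0.0002 -0.0002  0.1625]
handle 791 0.38380512906978637 [ 0.5256 -0.2066  0.1197]
top (0.5511612892150879, -0.1943703591823578) 0.04514458030462265 [ 0.5247 -0.207   0.1297] [ 0.0343 -0.0015  0.1075]
carton tool min [-0.1236 -0.0009 -0.1613] [0.0792 0.2793 0.1926] 0.38380512906978637
244 269 164 202
[ 0.5203 -0.2091  0.115 ] [0.0001 0.0001 0.1075]
[ 0.5183 -0.2098  0.0875] [-0.002  -0.0002  0.135 ]
```

Request:
{"fn": "servo_tool", "kwargs": {
  "increments": [
    [0, [0, 0, 40], 0],
    [0, [0, 0, 40], 0],
    [0, [0, 0, 40], 0],
    [0, [0, 0, 25], 0],
    [0, [0, 0, 5], 0]
  ]
}}

```text
time_s: 3.22
position: [0.5187, -0.2096, 0.0709]
tcp_rot: [[0.922, 0.387, -0.003], [0.387, -0.922, 0.002], [-0.002, -0.003, -1.0]]
force: [-0.1, -0.0, 0.1]
opening: 1.0
```

Request:
{"fn": "servo_tool", "kwargs": {
  "increments": [
    [0.6, [0, 0, 0], 0],
    [0.7, [0, 0, 0], 0],
    [1, [0, 0, 0], 0],
    [1, [0, 0, 0], 0],
    [1, [0, 0, 0], 0]
  ]
}}

```text
time_s: 3.85
position: [0.5205, -0.2089, 0.0729]
tcp_rot: [[0.921, 0.389, 0.0], [0.389, -0.921, -0.0], [0.0, 0.0, -1.0]]
force: [0.3, -0.3, 0.3]
opening: 0.519
```

Request:
{"fn": "servo_tool", "kwargs": {
  "increments": [
    [1, [0, 0, 0], 0],
    [1, [0, 0, 0], 0],
    [1, [0, 0, 0], 0]
  ]
}}

```text
time_s: 4.22
position: [0.5204, -0.2089, 0.0725]
tcp_rot: [[0.921, 0.389, 0.0], [0.389, -0.921, 0.0], [0.0, -0.0, -1.0]]
force: [0.3, 0.3, -0.2]
opening: 0.244
```

Request:
{"fn": "servo_tool", "kwargs": {
  "increments": [
    [1, [0, 0, 0], 0],
    [1, [0, 0, 0], 0],
    [1, [0, 0, -5], 0],
    [1, [0, 0, -15], 0],
    [1, [0, 0, -20], 0]
  ]
}}

```text
time_s: 4.85
position: [0.5202, -0.2088, 0.1134]
tcp_rot: [[0.921, 0.389, -0.001], [0.389, -0.921, 0.0], [-0.0, -0.001, -1.0]]
force: [-0.1, -0.0, -1.3]
opening: 0.247
```

Request:
{"fn": "servo_tool", "kwargs": {
  "increments": [
    [1, [0, 0, -40], 0],
    [1, [0, 0, -40], 0],
    [1, [0, 0, -40], 0],
    [1, [0, 0, 0], 0],
    [1, [0, 0, 0], 0]
  ]
}}

```text
time_s: 5.48
position: [0.5197, -0.2085, 0.2326]
tcp_rot: [[0.921, 0.389, -0.0], [0.389, -0.921, 0.0], [-0.0, -0.0, -1.0]]
force: [0.7, 0.1, -0.6]
opening: 0.246
```

```bash
python3 look.py w2; python3 - <<'E'
from h import *
for c in("scene","side"):
    im,d,K,W=cam(c); cv2.imwrite(f"pics/{c}2.png",im); np.savez(c+"2.npz",im=im,d=d,K=K,W=W)
E
```

```text
5.475 [ 0.5197 -0.2085  0.2326] [ 0.6787  0.1026 -0.5793] 0.24642924184451984
[[ 0.9211  0.3893 -0.0005]
 [ 0.3893 -0.9211  0.0003]
 [-0.0003 -0.0005 -1.    ]]
```

View pics/w2.png

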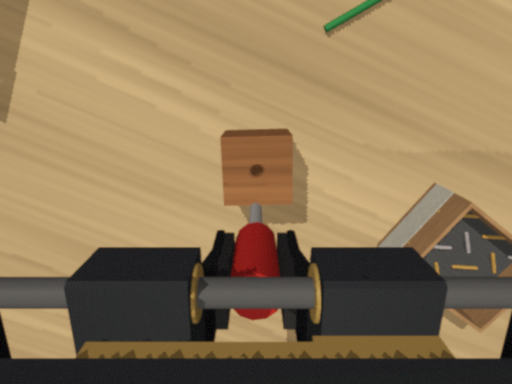

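View pics/side2.png

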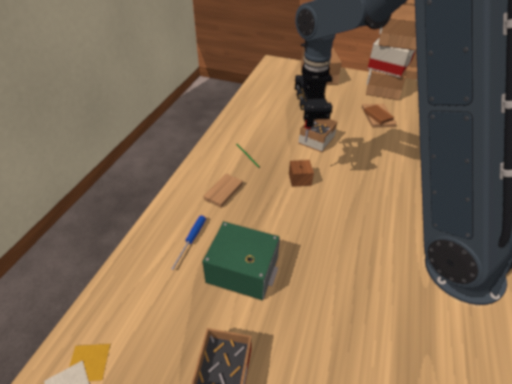

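```bash
python3 - <<'E'
from h import *
np.set_printoptions(precision=4,suppress=True)
z=np.load("w2.npz"); K,W,p,R=z["K"],z["W"],z["p"],z["R"]
def proj(X): c=W[:3,:3].T@(X-W[:3,3]); return (K@c)[:2]/c[2]
print("tip exp",proj(p+R@[0,0,.0675]))
im=z["im"]; cv2.imwrite("pics/w2c.png",cv2.resize(im[120:220,210:310],None,fx=6,fy=6,interpolation=cv2.INTER_CUBIC))
X=ray((256.5,170.3),K,W,.06); print("hhole",X,(X-p)@R)
P=cloud(z["d"],K,W);q=P[120:215,210:305].reshape(-1,3)
t=q[abs(q[:,2]-.06)<.004]; r=cv2.minAreaRect(t[:,:2].astype(np.float32)); print("holder",r)
E
```

```text
tip exp [256.6162 206.2965]
hhole [ 0.5209 -0.2082  0.06  ] [0.0012 0.0003 0.1726]
holder ((0.5200028419494629, -0.20910918712615967), (0.07050183415412903, 0.06982427835464478), 24.548667907714844)
```

View pics/w2c.png

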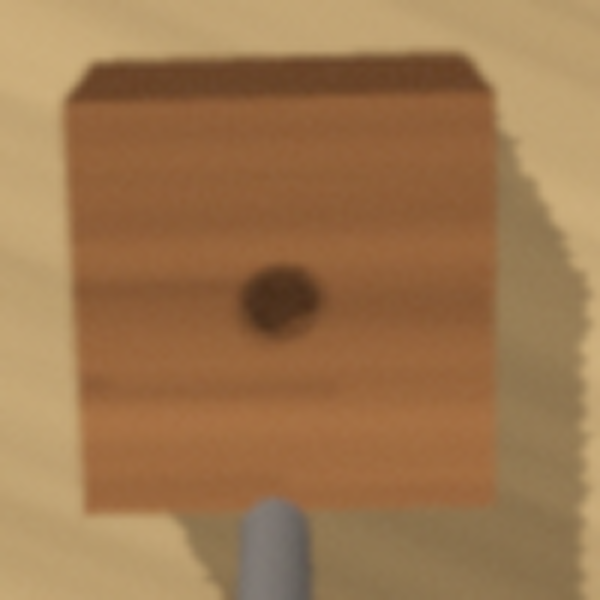

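Request:
{"fn": "servo_tool", "kwargs": {
  "increments": [
    [1, [20, -39.5, 0], 0],
    [1, [20, -39.5, 0], 0],
    [1, [20, -39.5, 0], 0],
    [1, [20, -39.5, 0], 0],
    [1, [20, -39.5, 0], 0]
  ]
}}

```text
time_s: 6.25
position: [0.5349, 0.0134, 0.2313]
tcp_rot: [[0.921, 0.389, -0.003], [0.389, -0.921, 0.001], [-0.002, -0.001, -1.0]]
force: [0.2, -0.7, -0.9]
opening: 0.247
```

Request:
{"fn": "servo_tool", "kwargs": {
  "increments": [
    [1, [20, -39.5, 0], 0],
    [1, [20, -39.5, 0], 0],
    [1, [20, -39.5, 0], 0],
    [1, [20, -39.5, 0], 0],
    [1, [20, -39.5, 0], 0]
  ]
}}

```text
time_s: 6.88
position: [0.5502, 0.2341, 0.2311]
tcp_rot: [[0.921, 0.389, -0.003], [0.389, -0.921, -0.001], [-0.003, -0.0, -1.0]]
force: [1.4, 0.5, -1.3]
opening: 0.247
```

Request:
{"fn": "servo_tool", "kwargs": {
  "increments": [
    [1, [0, 0, 0], 0],
    [1, [0, 0, 0], 0],
    [1, [0, 0, 0], 0]
  ]
}}

```text
time_s: 7.25
position: [0.5506, 0.2315, 0.232]
tcp_rot: [[0.922, 0.388, -0.001], [0.388, -0.922, -0.001], [-0.001, 0.0, -1.0]]
force: [0.8, -1.7, -0.0]
opening: 0.243
```

```bash
python3 look.py w3
```

```text
7.25 [0.5506 0.2315 0.232 ] [ 0.7614 -1.6602 -0.0436] 0.24306086898603493
[[ 0.9217  0.3879 -0.0014]
 [ 0.3879 -0.9217 -0.0006]
 [-0.0015  0.     -1.    ]]
```

View pics/w3.png

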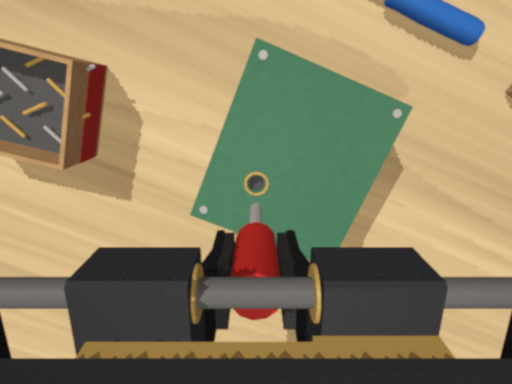

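```bash
cat > hole.py <<'E'
import sys
from h import *
np.set_printoptions(precision=4,suppress=True)
z=np.load(sys.argv[1]+".npz"); K,W,p,R=z["K"],z["W"],z["p"],z["R"]
im=z["im"]; h=cv2.cvtColor(im,cv2.COLOR_BGR2HSV)
m=((h[...,0]>15)&(h[...,0]<33)&(h[...,1]>110)); m[:150]=0; m[230:]=0; m[:,:225]=0; m[:,290:]=0
m=m.astype(np.uint8); 
v,u=np.nonzero(m); print(len(u)); 
e=cv2.fitEllipse(np.stack([u,v],1).astype(np.float32)); print(e)
X=ray(e[0],K,W,.1); print(X,"tool",(X-p)@R)
c=W[:3,:3].T@(p+R@[0,0,.0675]-W[:3,3]); print("tip exp",(K@c)[:2]/c[2])
cv2.imwrite(f"pics/{sys.argv[1]}c.png",cv2.resize(im[150:250,205:305],None,fx=6,fy=6,interpolation=cv2.INTER_CUBIC))
E
python3 hole.py w3
```

```text
179
((255.95068359375, 183.44949340820312), (21.428081512451172, 22.117460250854492), 87.11971282958984)
[0.5493 0.2314 0.1   ] tool [-0.0011 -0.0003  0.132 ]
tip exp [256.6176 206.2931]
```

View pics/w3c.png

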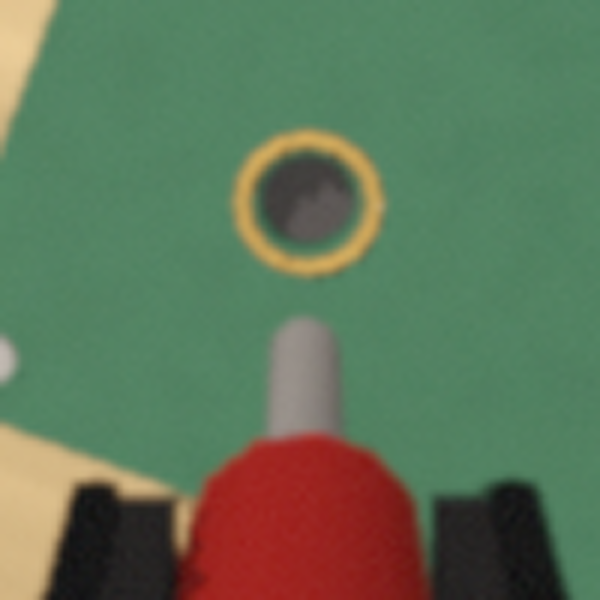

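Request:
{"fn": "servo_tool", "kwargs": {
  "increments": [
    [1, [-1.5, -0.3, 12], 0],
    [1, [0, 0, 15], 0],
    [1, [0, 0, 0], 0],
    [1, [0, 0, 0], 0]
  ]
}}

```text
time_s: 7.8
position: [0.5494, 0.2324, 0.2053]
tcp_rot: [[0.921, 0.389, -0.0], [0.389, -0.921, -0.0], [-0.0, -0.0, -1.0]]
force: [0.7, 0.3, -1.4]
opening: 0.244
```

```bash
python3 look.py w4; python3 hole.py w4;python3 - <<'E'
from h import *
for c in("scene","side"):
    im,d,K,W=cam(c); b=(270,150,360,280) if c=="scene" else (190,170,290,300)
    cv2.imwrite(f"pics/{c}4.png",cv2.resize(im[b[1]:b[3],b[0]:b[2]],None,fx=4,fy=4,interpolation=cv2.INTER_CUBIC))
E
```

```text
7.8 [0.5494 0.2324 0.2053] [ 0.7228  0.2673 -1.3573] 0.24424261247087653
[[ 0.9212  0.3891 -0.0003]
 [ 0.3891 -0.9212 -0.0001]
 [-0.0003 -0.0001 -1.    ]]
196
((257.6504821777344, 191.35130310058594), (23.010549545288086, 24.252422332763672), 91.51956939697266)
[0.5494 0.2314 0.1   ] tool [-0.0004  0.001   0.1053]
tip exp [256.6188 206.2932]
```

View pics/w4c.png

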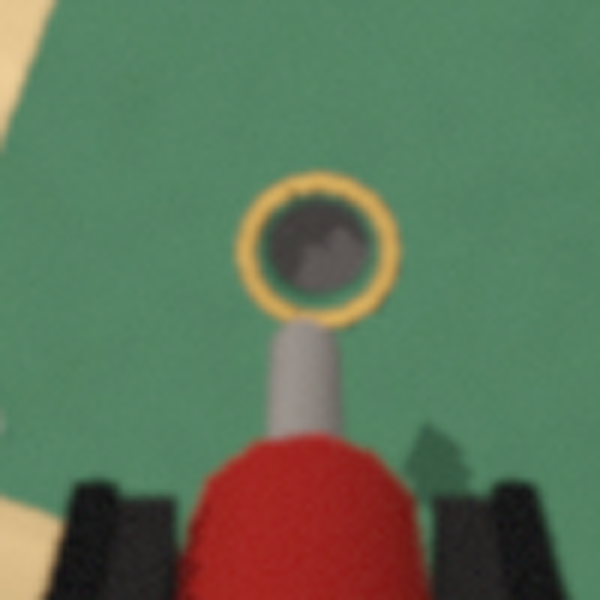

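View pics/scene4.png

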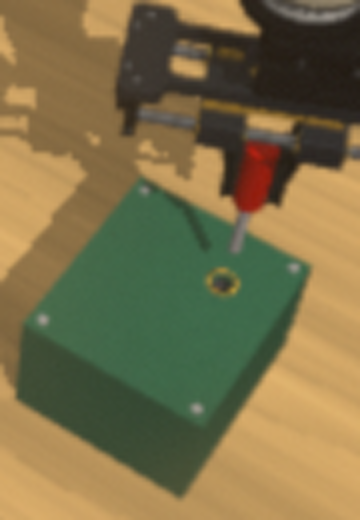

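View pics/side4.png

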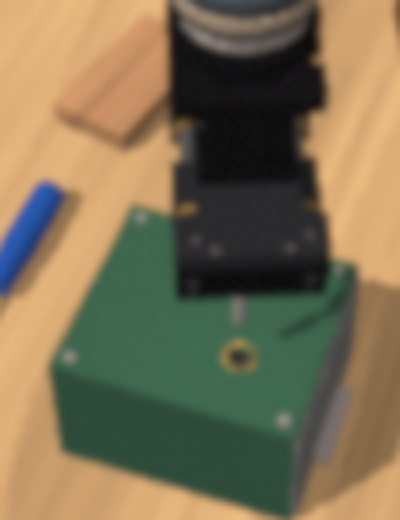

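Request:
{"fn": "servo_tool", "kwargs": {
  "increments": [
    [1, [-0.7, 1.2, 10], 0],
    [1, [0, 0, 13], 0],
    [1, [0, 0, 0], 0],
    [1, [0, 0, 0], 0]
  ]
}}

```text
time_s: 8.45
position: [0.5492, 0.2311, 0.1823]
tcp_rot: [[0.921, 0.389, -0.0], [0.389, -0.921, -0.0], [-0.0, -0.0, -1.0]]
force: [0.7, -0.9, -1.3]
opening: 0.247
```

```bash
python3 look.py w5; python3 hole.py w5;python3 - <<'E'
from h import *
for c in("scene","side"):
    im,d,K,W=cam(c); b=(270,150,360,280) if c=="scene" else (190,170,290,300)
    cv2.imwrite(f"pics/{c}5.png",cv2.resize(im[b[1]:b[3],b[0]:b[2]],None,fx=4,fy=4,interpolation=cv2.INTER_CUBIC))
E
```

```text
8.45 [0.5492 0.2311 0.1823] [ 0.6879 -0.8841 -1.2526] 0.2468020441181237
[[ 0.9211  0.3892 -0.0005]
 [ 0.3892 -0.9211 -0.0001]
 [-0.0005 -0.0001 -1.    ]]
208
((256.3421325683594, 199.45065307617188), (25.4571533203125, 26.290504455566406), 87.4109878540039)
[0.5493 0.2313 0.1   ] tool [ 0.0002 -0.0002  0.0823]
tip exp [256.6188 206.2934]
```

View pics/w5c.png

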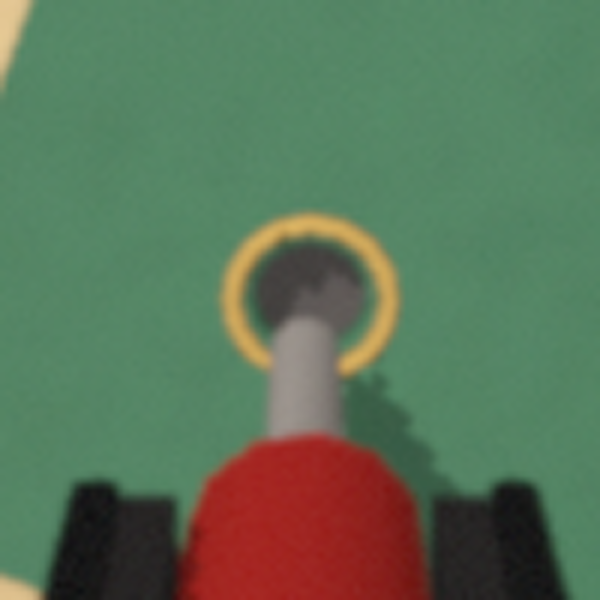

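View pics/scene5.png

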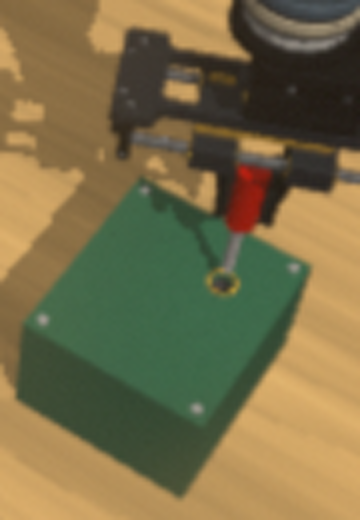

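View pics/side5.png

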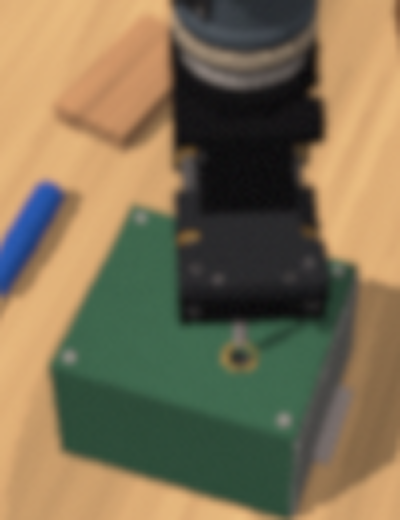

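Request:
{"fn": "servo_tool", "kwargs": {
  "increments": [
    [1, [0, 0, 8], 0],
    [1, [0, 0, 8], 0],
    [1, [0, 0, 4], 0],
    [1, [0, 0, 0], 0],
    [1, [0, 0, 0], 0]
  ]
}}

```text
time_s: 9.22
position: [0.5494, 0.2311, 0.1626]
tcp_rot: [[0.921, 0.389, 0.0], [0.389, -0.921, 0.0], [0.0, 0.0, -1.0]]
force: [0.2, 0.6, -1.1]
opening: 0.245
```

```bash
python3 look.py w6; python3 hole.py w6
```

```text
9.225 [0.5494 0.2311 0.1626] [ 0.1606  0.5621 -1.1188] 0.2451090066583959
[[ 0.9212  0.3892  0.0002]
 [ 0.3892 -0.9212  0.0001]
 [ 0.0003  0.     -1.    ]]
234
((256.31439208984375, 208.6382293701172), (27.22669792175293, 28.269512176513672), 87.69183349609375)
[0.5493 0.2313 0.1   ] tool [-0.     -0.0002  0.0626]
tip exp [256.6189 206.293 ]
```

View pics/w6c.png

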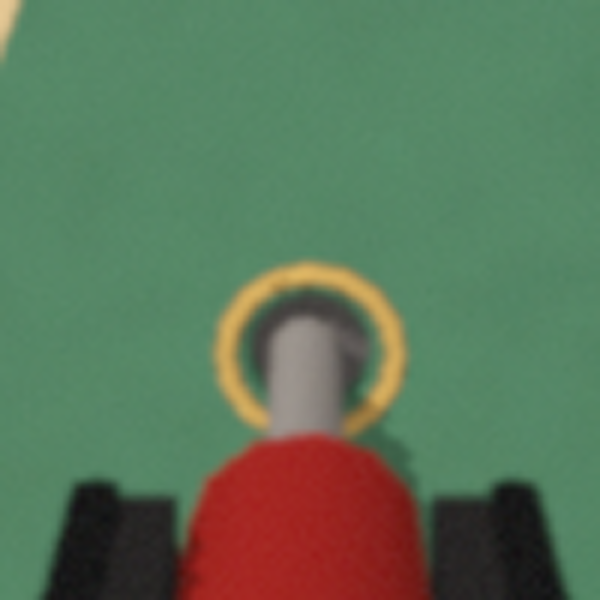

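Request:
{"fn": "servo_tool", "kwargs": {
  "increments": [
    [1, [0, 0, 1], 0],
    [1, [0, 0, 1], 0],
    [1, [0, 0, 1], 0],
    [1, [0, 0, 0], 0]
  ]
}}

```text
time_s: 9.78
position: [0.5491, 0.2311, 0.1594]
tcp_rot: [[0.921, 0.389, -0.0], [0.389, -0.921, -0.0], [-0.0, -0.0, -1.0]]
force: [-0.6, 0.6, -1.3]
opening: 0.248
```

Request:
{"fn": "servo_tool", "kwargs": {
  "increments": [
    [1, [0, 0, 1], 0],
    [1, [0, 0, 1], 0],
    [1, [0, 0, 0], 0]
  ]
}}

```text
time_s: 10.15
position: [0.5491, 0.2311, 0.1574]
tcp_rot: [[0.921, 0.389, -0.0], [0.389, -0.921, -0.0], [-0.0, -0.0, -1.0]]
force: [-0.1, 0.2, -0.9]
opening: 0.243
```

Request:
{"fn": "servo_tool", "kwargs": {
  "increments": [
    [1, [0, 0, 1], 0],
    [1, [0, 0, 1], 0],
    [1, [0, 0, 0], 0]
  ]
}}

```text
time_s: 10.52
position: [0.5494, 0.2312, 0.1561]
tcp_rot: [[0.921, 0.389, 0.001], [0.389, -0.921, 0.0], [0.001, 0.0, -1.0]]
force: [-0.6, -0.6, 2.9]
opening: 0.245
```

Request:
{"fn": "servo_tool", "kwargs": {
  "increments": [
    [1, [0, 0, 1], 0],
    [1, [0, 0, 0], 0]
  ]
}}

```text
time_s: 10.78
position: [0.5495, 0.2312, 0.1555]
tcp_rot: [[0.921, 0.389, 0.001], [0.389, -0.921, 0.0], [0.001, 0.0, -1.0]]
force: [-1.6, 0.3, 6.4]
opening: 0.245
```

Request:
{"fn": "servo_tool", "kwargs": {
  "increments": [
    [1, [0, 0, 1], 0],
    [1, [0, 0, 0], 0]
  ]
}}

```text
time_s: 11.02
position: [0.5495, 0.2312, 0.1547]
tcp_rot: [[0.921, 0.389, 0.001], [0.389, -0.921, 0.0], [0.001, 0.0, -1.0]]
force: [-1.4, -0.0, 7.6]
opening: 0.248
```

Request:
{"fn": "servo_tool", "kwargs": {
  "increments": [
    [1, [0, 0, 1], 0],
    [1, [0, 0, 0], 0]
  ]
}}

```text
time_s: 11.28
position: [0.5495, 0.2313, 0.1539]
tcp_rot: [[0.921, 0.389, 0.001], [0.389, -0.921, 0.0], [0.001, 0.0, -1.0]]
force: [-2.2, -0.2, 8.0]
opening: 0.243
```

```bash
python3 look.py w7; python3 hole.py w7;python3 - <<'E'
from h import *
for c in("scene","side"):
    im,d,K,W=cam(c); b=(270,150,360,280) if c=="scene" else (190,170,290,300)
    cv2.imwrite(f"pics/{c}7.png",cv2.resize(im[b[1]:b[3],b[0]:b[2]],None,fx=4,fy=4,interpolation=cv2.INTER_CUBIC))
E
```

```text
11.275 [0.5495 0.2313 0.1539] [-2.2023 -0.178   8.0157] 0.2432956914930465
[[ 0.9211  0.3893  0.0012]
 [ 0.3893 -0.9211  0.0004]
 [ 0.0013  0.0001 -1.    ]]
228
((256.44708251953125, 213.22735595703125), (27.812898635864258, 29.506502151489258), 90.83966064453125)
[0.5494 0.2314 0.1   ] tool [-0.0001 -0.0002  0.0539]
tip exp [256.619  206.2919]
```

View pics/w7c.png

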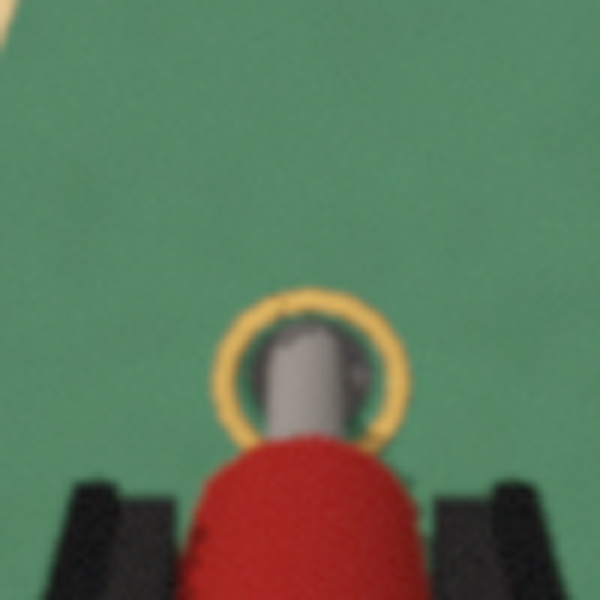

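View pics/side7.png

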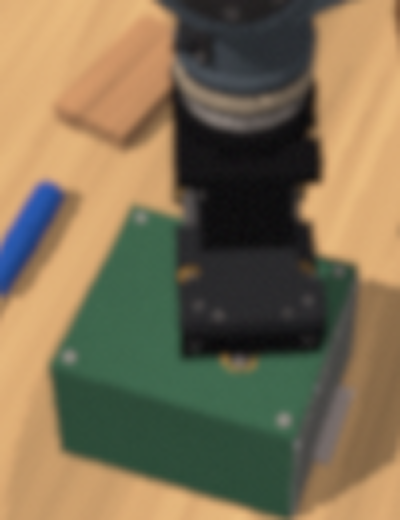

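Request:
{"fn": "servo_tool", "kwargs": {
  "increments": [
    [1, [0, 0, 1], 0],
    [1, [0, 0, 0], 0]
  ]
}}

```text
time_s: 11.68
position: [0.5495, 0.2313, 0.1529]
tcp_rot: [[0.921, 0.389, 0.001], [0.389, -0.921, 0.0], [0.001, 0.0, -1.0]]
force: [-1.8, -0.3, 8.3]
opening: 0.245
```

Request:
{"fn": "servo_tool", "kwargs": {
  "increments": [
    [1, [0, 0, 1], 0],
    [1, [0, 0, 0], 0]
  ]
}}

```text
time_s: 11.92
position: [0.5495, 0.2313, 0.152]
tcp_rot: [[0.921, 0.389, 0.001], [0.389, -0.921, 0.0], [0.001, 0.0, -1.0]]
force: [-2.2, -0.2, 9.0]
opening: 0.245
```

Request:
{"fn": "servo_tool", "kwargs": {
  "increments": [
    [1, [0, 0, 0.7], 0],
    [1, [0, 0, 0], 0]
  ]
}}

```text
time_s: 12.18
position: [0.5495, 0.2313, 0.151]
tcp_rot: [[0.921, 0.389, 0.001], [0.389, -0.921, 0.0], [0.001, 0.0, -1.0]]
force: [-0.7, -0.1, 5.0]
opening: 0.245
```

```bash
cat > tray.py <<'E'
import sys
from h import *
np.set_printoptions(precision=4,suppress=True)
s=bot.read_state(); print(s["time_s"],s["position"],s["force"])
im,d,K,W=cam("side"); P=cloud(d,K,W)
q=P[225:310,180:330].reshape(-1,3); q=q[(abs(q[:,2]-.085)<.008)]
R=np.array([[np.cos(.01),-np.sin(.01)],[np.sin(.01),np.cos(.01)]])
print("front x min pct (in z .077-.093)",np.percentile(q[:,0],[0,1,5,10]),q[:,0].max())
cv2.imwrite(f"pics/{sys.argv[1]}.png",cv2.resize(im[190:320,180:310],None,fx=4,fy=4))
E
python3 tray.py t1
```

```text
12.175 [0.5495 0.2313 0.151 ] [-0.6949 -0.1092  4.9547]
front x min pct (in z .077-.093) [0.4922 0.4925 0.4931 0.4936] 0.6571573943400273
```

View pics/t1.png

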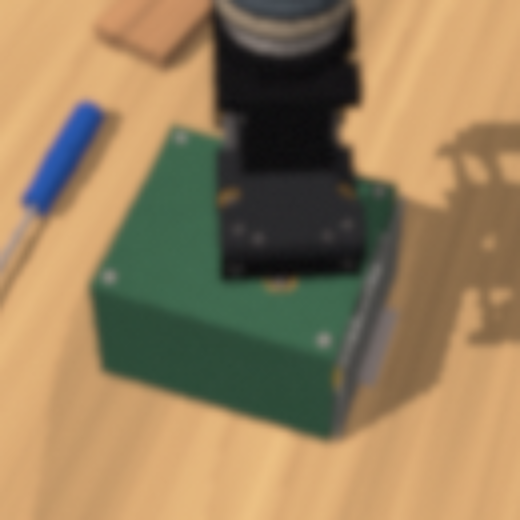

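Request:
{"fn": "servo_tool", "kwargs": {
  "increments": [
    [1, [0, 0, 0.4], 0],
    [1, [0, 0, 0], 0],
    [1, [0, 0, 0], 0],
    [1, [0, 0, 0], 0],
    [1, [0, 0, 0], 0]
  ]
}}

```text
time_s: 12.85
position: [0.5496, 0.2313, 0.1504]
tcp_rot: [[0.921, 0.389, 0.001], [0.389, -0.921, 0.0], [0.001, 0.0, -1.0]]
force: [-1.2, -0.0, 6.1]
opening: 0.245
```

Request:
{"fn": "servo_tool", "kwargs": {
  "increments": [
    [1, [0, 0, 0], 0],
    [1, [0, 0, 0], 0],
    [1, [0, 0, 0], 0],
    [1, [0, 0, 0], 0],
    [1, [0, 0, 0], 0]
  ]
}}

```text
time_s: 13.48
position: [0.5495, 0.2313, 0.1504]
tcp_rot: [[0.921, 0.389, 0.001], [0.389, -0.921, 0.0], [0.001, 0.0, -1.0]]
force: [-1.0, 0.5, 5.4]
opening: 0.248
```

Request:
{"fn": "servo_tool", "kwargs": {
  "increments": [
    [1, [0, 0, 0], 0],
    [1, [0, 0, 0], 0],
    [1, [0, 0, 0], 0],
    [1, [0, 0, 0], 0],
    [1, [0, 0, 0], 0]
  ]
}}

```text
time_s: 14.1
position: [0.5496, 0.2313, 0.1504]
tcp_rot: [[0.921, 0.389, 0.001], [0.389, -0.921, 0.0], [0.001, 0.0, -1.0]]
force: [-1.4, -0.0, 5.2]
opening: 0.246
```

Request:
{"fn": "servo_tool", "kwargs": {
  "increments": [
    [1, [0, 0, 0], 0],
    [1, [0, 0, 0], 0],
    [1, [0, 0, 0], 0],
    [1, [0, 0, 0], 0],
    [1, [0, 0, 0], 0]
  ]
}}

```text
time_s: 14.72
position: [0.5496, 0.2313, 0.1504]
tcp_rot: [[0.921, 0.389, 0.001], [0.389, -0.921, 0.0], [0.001, 0.0, -1.0]]
force: [-1.6, -1.0, 5.7]
opening: 0.246
```

```bash
python3 tray.py t2; python3 look.py w8
```

```text
14.725 [0.5496 0.2313 0.1504] [-1.6151 -1.0081  5.7339]
front x min pct (in z .077-.093) [0.4516 0.452  0.4523 0.4531] 0.6573178750143751
14.775 [0.5496 0.2313 0.1504] [-0.7469  0.6922  4.9094] 0.24417880515802176
[[ 0.9211  0.3892  0.0013]
 [ 0.3892 -0.9211  0.0004]
 [ 0.0013  0.0001 -1.    ]]
```

View pics/t2.png

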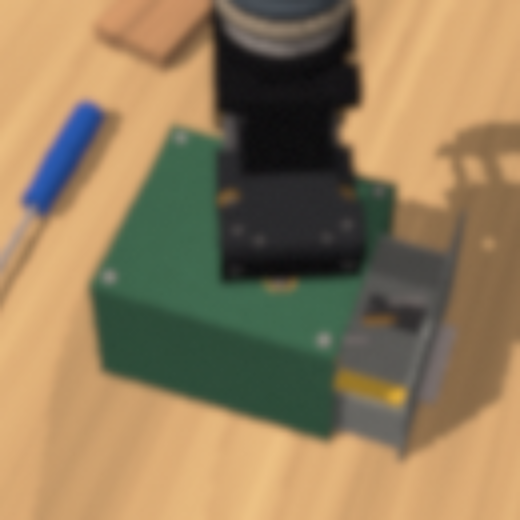

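Request:
{"fn": "servo_tool", "kwargs": {
  "increments": [
    [1, [0, 0, 0], 0],
    [1, [0, 0, 0], 0],
    [1, [0, 0, 0], 0],
    [1, [0, 0, 0], 0],
    [1, [0, 0, 0], 0]
  ]
}}

```text
time_s: 15.45
position: [0.5495, 0.2313, 0.1504]
tcp_rot: [[0.921, 0.389, 0.001], [0.389, -0.921, 0.0], [0.001, 0.0, -1.0]]
force: [-0.1, 0.0, 5.6]
opening: 0.245
```

```bash
python3 tray.py t3; python3 - <<'E'
from h import *
z=np.load("side0.npz"); P=cloud(z["d"],z["K"],z["W"]); q=P[225:310,180:330].reshape(-1,3); q=q[(abs(q[:,2]-.085)<.008)]
print(np.percentile(q[:,0],[0,1,5,10]))
E
```

```text
15.45 [0.5495 0.2313 0.1504] [-0.1117  0.049   5.604 ]
front x min pct (in z .077-.093) [0.4518 0.452  0.4524 0.4532] 0.6579206181828281
[0.49591524 0.49614532 0.4966848  0.49710677]
```

Request:
{"fn": "servo_tool", "kwargs": {
  "increments": [
    [1, [0, 0, -5], 0],
    [1, [0, 0, -18], 0],
    [1, [0, 0, -20], 0],
    [1, [0, 0, -20], 0],
    [1, [0, 0, -20], 0]
  ]
}}

```text
time_s: 16.12
position: [0.5488, 0.2309, 0.2326]
tcp_rot: [[0.921, 0.389, -0.001], [0.389, -0.921, -0.0], [-0.001, -0.0, -1.0]]
force: [0.3, 0.1, -1.5]
opening: 0.242
```

Request:
{"fn": "servo_tool", "kwargs": {
  "increments": [
    [1, [-20, 39.5, 0], 0],
    [1, [-20, 39.5, 0], 0],
    [1, [-20, 39.5, 0], 0],
    [1, [-20, 39.5, 0], 0],
    [1, [-20, 39.5, 0], 0]
  ]
}}

```text
time_s: 16.75
position: [0.5335, 0.0089, 0.2321]
tcp_rot: [[0.921, 0.389, -0.0], [0.389, -0.921, -0.0], [-0.0, -0.0, -1.0]]
force: [0.7, -0.6, -0.1]
opening: 0.249
```

Request:
{"fn": "servo_tool", "kwargs": {
  "increments": [
    [1, [-20, 39.5, 0], 0],
    [1, [-20, 39.5, 0], 0],
    [1, [-20, 39.5, 0], 0],
    [1, [-20, 39.5, 0], 0],
    [1, [-17.8, 38.6, 0], 0]
  ]
}}

```text
time_s: 17.38
position: [0.5198, -0.2103, 0.2321]
tcp_rot: [[0.921, 0.389, -0.001], [0.389, -0.921, 0.0], [-0.0, -0.001, -1.0]]
force: [-0.2, -0.2, -0.6]
opening: 0.246
```

Request:
{"fn": "servo_tool", "kwargs": {
  "increments": [
    [1, [0, 0, 15], 0],
    [1, [0, 0, 17], 0],
    [1, [0, 0, 0], 0],
    [1, [0, 0, 0], 0],
    [1, [0, 0, 0], 0]
  ]
}}

```text
time_s: 18.0
position: [0.5209, -0.2086, 0.2011]
tcp_rot: [[0.921, 0.39, 0.001], [0.39, -0.921, -0.001], [0.001, 0.001, -1.0]]
force: [-0.2, -0.3, -1.3]
opening: 0.245
```

```bash
python3 look.py w9; python3 - <<'E'
import cv2
im=cv2.imread("pics/w9.png"); cv2.imwrite("pics/w9c.png",cv2.resize(im[140:240,205:305],None,fx=6,fy=6,interpolation=cv2.INTER_CUBIC))
E
```

```text
18.0 [ 0.5209 -0.2086  0.2011] [-0.1661 -0.3264 -1.2932] 0.2453028627062973
[[ 0.9208  0.3899  0.0011]
 [ 0.3899 -0.9208 -0.0006]
 [ 0.0007  0.001  -1.    ]]
```

View pics/w9c.png

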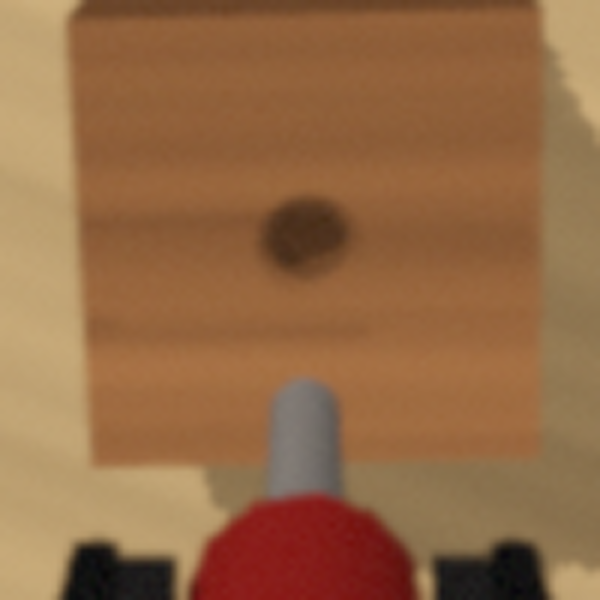

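Request:
{"fn": "servo_tool", "kwargs": {
  "increments": [
    [1, [0, 0, 25], 0],
    [1, [0, 0, 25], 0],
    [1, [0, 0, 16], 0],
    [1, [0, 0, 0], 0],
    [1, [0, 0, 0], 0]
  ]
}}

```text
time_s: 18.68
position: [0.5211, -0.2093, 0.1352]
tcp_rot: [[0.921, 0.389, 0.001], [0.389, -0.921, -0.001], [0.001, 0.001, -1.0]]
force: [0.3, -1.1, -0.1]
opening: 0.243
```

```bash
python3 look.py w10; python3 - <<'E'
from h import *
np.set_printoptions(precision=4,suppress=True)
z=np.load("w9.npz");X=ray((255.8,179.5),z["K"],z["W"],.06); print((X-z["p"])@z["R"])
im=cv2.imread("pics/w10.png"); cv2.imwrite("pics/w10c.png",cv2.resize(im[160:260,205:305],None,fx=6,fy=6,interpolation=cv2.INTER_CUBIC))
E
```

```text
18.675 [ 0.5211 -0.2093  0.1352] [ 0.2823 -1.0959 -0.1328] 0.2433922534386603
[[ 0.9211  0.3893  0.0014]
 [ 0.3893 -0.9211 -0.0009]
 [ 0.001   0.0014 -1.    ]]
[ 0.0001 -0.0005  0.1411]
```

View pics/w10c.png

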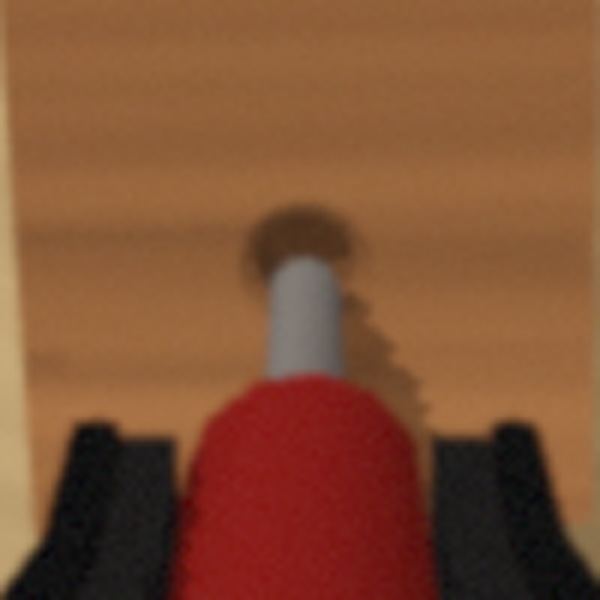

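Request:
{"fn": "servo_tool", "kwargs": {
  "increments": [
    [1, [0, 0, 4], 0],
    [1, [0, 0, 4], 0],
    [1, [0, 0, 4], 0],
    [1, [0, 0, 0], 0]
  ]
}}

```text
time_s: 19.23
position: [0.5201, -0.2087, 0.122]
tcp_rot: [[0.921, 0.389, -0.001], [0.389, -0.921, 0.001], [-0.001, -0.001, -1.0]]
force: [0.1, 0.7, 0.1]
opening: 0.247
```

Request:
{"fn": "servo_tool", "kwargs": {
  "increments": [
    [1, [0, 0, 8], 0],
    [1, [0, 0, 10], 0],
    [1, [0, 0, 10], 0],
    [1, [0, 0, 0], 0]
  ]
}}

```text
time_s: 19.73
position: [0.5196, -0.2084, 0.0932]
tcp_rot: [[0.921, 0.389, -0.002], [0.389, -0.921, 0.001], [-0.001, -0.002, -1.0]]
force: [0.0, 0.2, -0.4]
opening: 0.246
```

Request:
{"fn": "servo_tool", "kwargs": {
  "increments": [
    [1, [0, 0, 8], 0],
    [1, [0, 0, 7], 0],
    [1, [0, 0, 3], 0],
    [1, [0, 0, 0], 0],
    [1, [0, 0, 0], 0]
  ]
}}

```text
time_s: 20.35
position: [0.5205, -0.209, 0.0766]
tcp_rot: [[0.921, 0.389, 0.0], [0.389, -0.921, -0.0], [0.0, 0.0, -1.0]]
force: [0.3, -0.5, -1.4]
opening: 0.241
```

Request:
{"fn": "servo_tool", "kwargs": {
  "increments": [
    [1, [0, 0, 1], 0],
    [1, [0, 0, 1], 0],
    [1, [0, 0, 1], 0],
    [1, [0, 0, 0], 0]
  ]
}}

```text
time_s: 20.85
position: [0.5203, -0.2089, 0.0734]
tcp_rot: [[0.921, 0.389, -0.0], [0.389, -0.921, 0.0], [-0.0, -0.0, -1.0]]
force: [-0.2, -0.5, -0.3]
opening: 0.245
```

Request:
{"fn": "servo_tool", "kwargs": {
  "increments": [
    [1, [0, 0, 1], 0],
    [1, [0, 0, 0], 0]
  ]
}}

```text
time_s: 21.1
position: [0.5205, -0.209, 0.0725]
tcp_rot: [[0.921, 0.389, 0.0], [0.389, -0.921, -0.0], [0.0, 0.0, -1.0]]
force: [0.3, -1.0, 0.3]
opening: 0.244
```

Back at the grasp height; push slightly until contact shows, then release.

Request:
{"fn": "servo_tool", "kwargs": {
  "increments": [
    [1, [0, 0, 0.7], 0],
    [1, [0, 0, 0], 0]
  ]
}}

```text
time_s: 21.35
position: [0.5205, -0.209, 0.0724]
tcp_rot: [[0.921, 0.389, 0.0], [0.389, -0.921, -0.0], [0.0, 0.0, -1.0]]
force: [-1.0, 0.2, 4.9]
opening: 0.245
```

Request:
{"fn": "servo_tool", "kwargs": {
  "increments": [
    [0.9, [0, 0, 0], 0],
    [0.8, [0, 0, 0], 0],
    [0.6, [0, 0, 0], 0],
    [0.3, [0, 0, 0], 0],
    [0, [0, 0, 0], 0]
  ]
}}

```text
time_s: 21.98
position: [0.5203, -0.2089, 0.0715]
tcp_rot: [[0.921, 0.389, -0.0], [0.389, -0.921, 0.0], [-0.0, -0.0, -1.0]]
force: [-0.0, -0.5, -0.5]
opening: 0.499
```

Request:
{"fn": "servo_tool", "kwargs": {
  "increments": [
    [0, [0, 0, 0], 0],
    [0, [0, 0, 0], 0],
    [0, [0, 0, 0], 0],
    [0, [0, 0, 0], 0]
  ]
}}

```text
time_s: 22.48
position: [0.5204, -0.2089, 0.0717]
tcp_rot: [[0.921, 0.389, -0.0], [0.389, -0.921, 0.0], [-0.0, -0.0, -1.0]]
force: [-0.2, -0.4, 0.3]
opening: 0.949
```

Request:
{"fn": "servo_tool", "kwargs": {
  "increments": [
    [0, [0, 0, -15], 0],
    [0, [0, 0, -35], 0],
    [0, [0, 0, -40], 0],
    [0, [0, 0, -40], 0],
    [0, [0, 0, -20], 0]
  ]
}}

```text
time_s: 23.1
position: [0.5214, -0.2095, 0.2255]
tcp_rot: [[0.921, 0.389, 0.005], [0.389, -0.921, -0.003], [0.003, 0.004, -1.0]]
force: [0.4, 0.5, -0.7]
opening: 1.002
```

Request:
{"fn": "servo_tool", "kwargs": {
  "increments": [
    [0, [0, 0, 0], 0],
    [0, [0, 0, 0], 0],
    [0, [0, 0, 0], 0]
  ]
}}

```text
time_s: 23.48
position: [0.5196, -0.2085, 0.2205]
tcp_rot: [[0.921, 0.389, -0.002], [0.389, -0.921, 0.001], [-0.002, -0.002, -1.0]]
force: [0.1, 0.1, 0.9]
opening: 1.005
```

```bash
python3 look.py w11; python3 tray.py t4; python3 - <<'E'
from h import *
np.set_printoptions(precision=4,suppress=True)
z=np.load("w11.npz"); P=cloud(z["d"],z["K"],z["W"]); q=P[130:210,210:305].reshape(-1,3); t=q[(q[:,2]>.112)&(q[:,2]<.13)]
print("handle top",len(t),np.median(t,0),np.percentile(t[:,2],[5,50,95]))
im,d,K,W=cam("scene"); cv2.imwrite("pics/s11.png",im)
E
```

```text
23.475 [ 0.5196 -0.2085  0.2205] [0.1434 0.1043 0.9435] 1.0053104650519835
[[ 0.9211  0.3892 -0.0023]
 [ 0.3892 -0.9211  0.0015]
 [-0.0015 -0.0023 -1.    ]]
23.525 [ 0.5197 -0.2085  0.2205] [ 0.7468  0.5913 -0.3341]
front x min pct (in z .077-.093) [0.4516 0.452  0.4525 0.4532] 0.6571866638786912
handle top 535 [ 0.5203 -0.2084  0.1141] [0.1129 0.1141 0.1151]
```

View pics/w11.png

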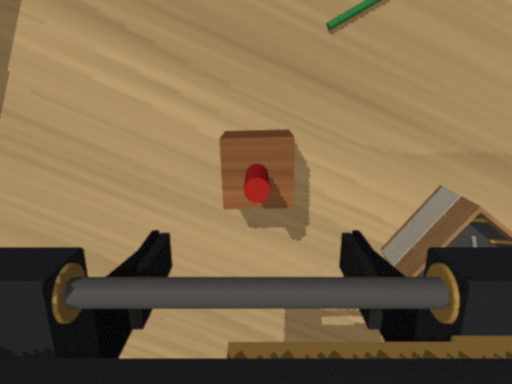

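View pics/s11.png

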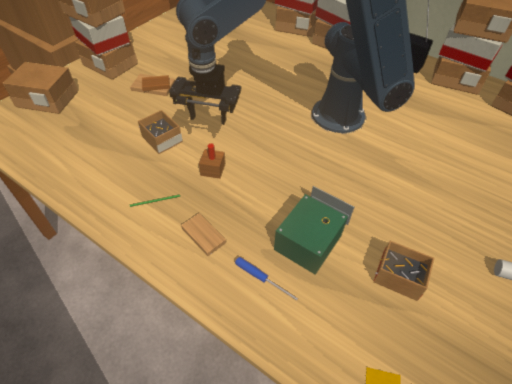

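Pin is home and upright (handle top at z ≈ 0.114, pixel (256,185)), the drawer is still out, and the bystanders are unmoved in the scene picture.

```bash
python3 -c "
from rig import bot
print(bot.hand_in())"
```

```text
the job is handed in; nothing more can be done
None
```

The job is done and handed in, at about 23.6 s on the robot's clock; the hand-in reports no verdict.

- **Latch:** I took the pin from its holder and lowered it through the brass-ringed hole, meeting the latch pad about 11–12 mm below the mouth. I pressed in steps of 1 mm or less. The highest force reading was about 9 N (about 10 N allowing for the sensor's offset, a little above the stated 7 N). The force then dropped to about 5 N as the latch tripped.
- **Drawer:** I held the latch for about 3 s. By the side camera's depth, the drawer front moved 44 mm and then stopped. It read the same after the pin was out and back in its holder.
- **Pin:** It went back at its original height and was pushed home until about 5 N of contact showed, then released. Its handle top measured about 114 mm above the bench, where 115 mm is fully home. It looks upright and centred in the wrist picture.
- **Surroundings:** The gripper is open and about 105 mm clear of the pin. The cartons, offcut and screwdriver look unmoved in the scene picture; I compared them by eye only. No check failed.

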